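# Uncover the pipette tips and show a trainee which tip and which bottle to use

### The arm

A 6-joint arm with a two-finger parallel gripper is mounted at the origin on a cart in front of the work surface, level with it; the furniture and walls round the work are solid. World frame = base frame: x ahead of the robot, y to its left, z up, the work surface at z = 0. Lengths are in m, angles in degrees, forces in N, time in s.
With the tool pointing down it reaches from about 0.3 to 0.75 m from the base axis. Payload 8.5 kg.
Tool frame: the origin (TCP) lies midway between the tips of the shut fingers; the grasp point (between the pads) lies env.tcp_to_grasp behind it (env.tcp_to_grasp is the distance from the TCP to the grasp point, in m); z points along the fingers, y is the line along which they close (so a half turn about z gives the same grasp; the last joint's range is limited). The gripper opens to 85 mm and grips with 20 to 120 N. Pads are 22 mm wide; open, the fingers measure 114 mm over their backs; the gripper's body (76 mm by 85 mm) begins 54 mm behind the grasp point. The pads swing forward as they close: fully open they stand 13 mm farther back than shut.
Start: joints at [-85.674, 21.807, 74.336, -0, 83.858, -12.336], TCP at [0.158, -0.527, 0.203] pointing down, gripper open.
Joint ranges: [-178.18, 178.18], [-50.72, 133.34], [12.68, 142.11], [-81.47, 261.47], [9.98, 163.14], [-165.26, 165.26]. Speed limits (degrees/s): [136.94, 136.94, 180, 180, 180, 180].

### API

Orientations are given as a 3x3 rotation matrix whose columns are the frame's x, y, z axes.
In Python, from rig import observe, optics, job, env gives the robot as it stands. The module is installed in compiled form; this text tells all that it offers.
- The arm moves only by the shell command python3 -m jog 'ROWS' [FORCE]. ROWS is JSON, a list of rows, each a list of 7 numbers: the turn, a rotation vector about the tool's x, y, z in rad, then the shift along the tool's x, y, z in m, then the opening in per cent of the stroke, from 0 (shut) to 100 (fully open). A call has 1 to 10 rows; each row shifts and turns the commanded pose from where the row before left it, along the tool's axes as they then stand; what a row does not reach is not made up. A row lasts 1/8 s, in which the tool goes at most 62.5 mm and 10.7 degrees, less where a joint would pass 70% of its speed; a pose out of reach is approached as far as the arm can. A call is refused whole if a number of a shift passes 0.0625 or a number of a turn 0.188, either way. A call with a gripper value outside its range is refused whole. The fingers move at their own pace and stop on an object; FORCE is the grip in N (left out, the last holds). Time passes only in rows, so rows that do not move let the fingers close. It gives the time, the measured TCP pose, the force, the opening and the grip force at its end, in the units of the state.
- observe(): the state, without advancing time (a new reading comes with each control period).
- optics.get_image(name): name is "scene" or "top"; returns a dict with "pixels" (384x512x3 uint8, red, green, blue), "mtx" (3x3 intrinsics, pixels), "rvec" (rotation vector, rad) and "tvec" (3), from world to camera coordinates, as OpenCV has them. Camera axes: x right, y down, z forward; pixel columns grow to the right and rows downward; lengths in m; the calibration is good to about 2 mm. A picture is of the moment at which its call begins. There is no depth.
- job.close_job(): hands the job in; it is judged then, once.
The state is a dict: "time_s": time; "q": joint angles; "qvel": joint speeds; "joint_efforts": joint torques, N m; "position": TCP position; "tool_rot": TCP orientation; "ft_force": force on the tool from outside, world axes, zero at the start; "wrist_torque": the same for the moment, N m; "grip_width": finger opening in m; "gripper_force": force on a finger pad.
Only numpy, scipy, OpenCV 4.12 (cv2) and the standard library are available. Lean on these libraries where they do the work, as an engineer would, in place of code of your own. Each camera call takes 0.05 s, during which the arm holds its last target. There are 200 camera calls.

### The job

Show the trainee what to use: with the fingertips push the ajar lid of the near pipette tip box back past upright until it leans away, then point straight down at the next tip to take (the last of the front row, beside the empty front right corner; front is opposite the hinge) and stay just above it for two seconds without touching the sterile tips. Then point in the same way, just above its cap, at the smallest of the three reagent bottles beside the box, and finish while still pointing there. Do not grasp, lift or shove the box about, and leave the bottles untouched and the small things around where they are.

Things in the scene. Friction and masses are not known exactly. Their poses are not given: they have to be found in the camera images.
- tip_box: Loose pipette tip box, about 0.25 kg: blue base 80 x 118 mm, 42 mm high, filled with 8 x 12 pale tips, under a clear hinged lid 31 mm deep (73 mm high in all when shut). Origin: centre of the underside. x points from its front to the hinge side, y along the long side to the left seen from the front, z up. The front, the long side opposite the hinge, faces the robot, turned up to 0.4 rad.
- tip_box_lid (a joint): Lid hinge, rad: 0 shut, grows as the lid swings up and back, 1.83 is the stop, leaning back. Starts ajar at 0.6 to 0.95. The hinge line runs along the box's y at x = 41, z = 42 mm. Friction (0.01 N m, damping 0.05 N m s/rad) keeps the lid at any angle; a slow push under 1 N at its front edge swings it, a fast one slides the box.
- lid_edge (a point): Middle of the lower edge of the lid's front wall (2 mm thick, 118 mm long), the part of the open lid nearest the front: 80 mm from the hinge line, at angle a of the lid at x = 41 - 80 cos a, z = 42 + 80 sin a (mm, box frame). Push here: pressing on the top of the lid shuts it or tips the box.
- tips: The sterile tips standing in the box, rows of up to 12 along its y and 8 rows deep, 9 mm apart, tops 52 mm above the worktop (10 mm over the base's rim). The front right corner is used up (the three right-hand places of the five front rows are empty), as are some single places at the back left. Origin and axes are the box's own.
- next_tip (a point): Top of the next tip to be taken: the last tip at the right of the front row, beside the empty front right corner (front: the side away from the hinge; right: as seen from the front, where the robot is). 52 mm above the worktop; at x = -31.5, y = -22.5 mm in the box frame.
- reagent_bottle_1: Glass reagent bottle with ribbed screw cap, one of the two bigger ones: 56 mm across, 97 mm high. Origin: centre of the underside, z up.
- reagent_bottle_2: Glass reagent bottle with ribbed screw cap, the other of the bigger ones: 56 mm across, 97 mm high. Origin: centre of the underside, z up.
- reagent_bottle_3: The smallest of the three glass reagent bottles: 46 mm across, 85 mm high, with the same kind of ribbed screw cap. Origin: centre of the underside, z up. The three bottles change places from start to start.
- small_cap (a point): Centre of the top of the smallest bottle's cap (cap 34 mm across), 85 mm above the worktop.
- beaker_50: Bystander: small glass beaker, 49 mm across, 60 mm high, among the bottles. Origin: centre of the underside.
- film_roll: Bystander: roll of sealing film standing on end, 52 mm across, 50 mm high, behind the bottles. Origin: centre of the underside.
- timer: Bystander: flat digital timer, 58 x 62 x 17 mm, left of the tip box. Origin: centre of the underside.
- marker_3: Bystander: felt marker lying at the left edge of the worktop, 139 mm long, 13 mm thick. Origin: underside below its middle; y along its length.
Things that resemble listed ones, but are neither listed nor needed, are in the scene too. What is shaped like the reagent_bottle_3 but purple is not meant.

How it is judged (in metres and radians):
On the way, in this order (a step that is already met when the one before it is completed fails the run):
1. the lid of the tip box is pushed back past upright and the fingers have left the box (value of joint tip_box_lid above 1.6 rad and contact force between each of the fingers, the arm and tip_box below 0.1 N), for 0.2 s.
2. the gripper points at the next tip of the front row, just above it and without contact, for 1.8 s (all of step 1 and horizontal distance between the grasp point and next_tip below 0.012 m and z of the grasp point in the frame of next_tip between 0.01 and 0.075 m), for 1.8 s.
At the end, for the whole second after the job is handed in: Grasp point within 15 mm of the small cap's centre seen from above and 10 to 75 mm over it (12 mm, same heights, at the tip before), touching nothing; lid beyond 1.6 rad; box level, at rest, within 40 mm of its start; bottles and bystanders within 15 mm (all of step 1 and angle between tip_box's own z axis and vertical below 0.05 rad and distance of tip_box from where it was at the start of the episode below 0.04 m and linear speed of tip_box below 0.01 m/s and horizontal distance between the grasp point and small_cap below 0.015 m and z of the grasp point in the frame of small_cap between 0.01 and 0.075 m and contact force between each of the fingers, the arm and reagent_bottle_3 below 0.1 N and distance of each of reagent_bottle_1, reagent_bottle_2, reagent_bottle_3, beaker_50, film_roll, timer, marker_3 from where it was at the start of the episode below 0.015 m).
It fails at once if the sterile tips are touched (contact force between any of the fingers, the arm and tips above 0.3 N).
It fails at once if a reagent bottle is touched (contact force between any of the fingers, the arm and reagent_bottle_1 above 0.3 N or contact force between any of the fingers, the arm and reagent_bottle_2 above 0.3 N or contact force between any of the fingers, the arm and reagent_bottle_3 above 0.3 N).
It fails at once if the tip box is lifted or tipped (height (world z) of tip_box above 0.012 m or angle between tip_box's own z axis and vertical above 0.2 rad).
It fails at once if the tip box is gripped or pushed hard (over 12 N), or shoved more than 40 mm (contact force between any of the fingers, the arm and tip_box above 12 N or distance of tip_box from where it was at the start of the episode above 0.04 m).
It fails at once if a bystander is disturbed (distance of any of beaker_50, film_roll, timer, marker_3 from where it was at the start of the episode above 0.015 m).
It also fails if it takes over 53 s, if anything falls off the work surface, if the arm or the gripper's body presses on something with over 40 N, if the wrist force passes 120 N, or if a joint passes its speed limit or range.

## Working session

There is one attempt and no reset: what is moved stays moved. The work goes in short steps, Python scripts to look and compute and a shell command to move; the robot and the scene stay as the last step left them, time stands still between calls to the robot, and variables do not carry over. Pictures are saved under pics/ and viewed, at most 10 in all, crops included, and the job is handed in when it is done.

```bash
mkdir -p pics; python3 - <<'E'
from rig import observe, optics, job, env
import cv2,pickle
s=observe();print(s['time_s'],s['position'],s['tool_rot'],s['grip_width'],env.tcp_to_grasp)
d={}
for n in('scene','top'):
    d[n]=optics.get_image(n);cv2.imwrite(f'pics/{n}0.png',cv2.resize(d[n]['pixels'][:,:,::-1],(800,600),interpolation=cv2.INTER_CUBIC))
pickle.dump(d,open('im0.pkl','wb'))
E
```

```text
0.0 [ 0.1576768  -0.52655753  0.20210154] [[ 9.58007460e-01  2.86743256e-01 -1.10276669e-04]
 [ 2.86743095e-01 -9.58006347e-01  1.49564099e-03]
 [ 3.23219217e-04 -1.46445629e-03 -9.99998875e-01]] 0.08515596892118239 0.0187
```

View pics/scene0.png

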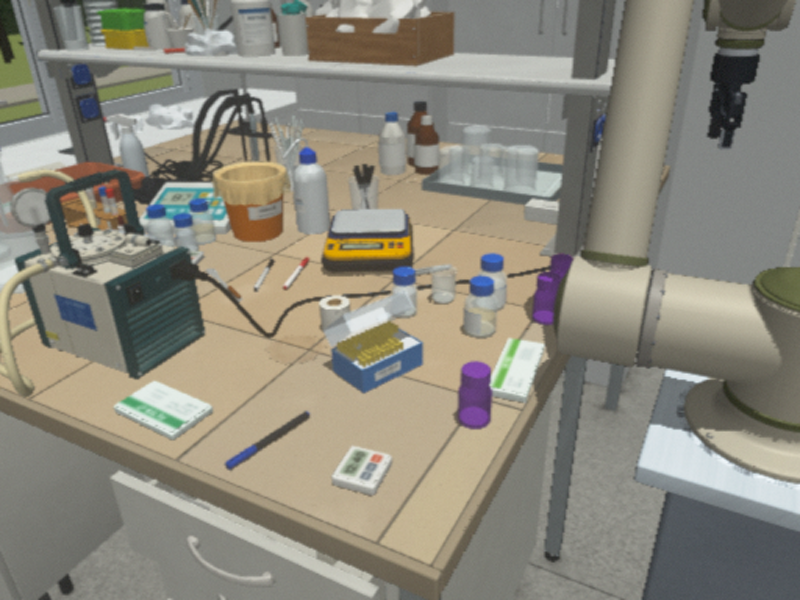

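View pics/top0.png

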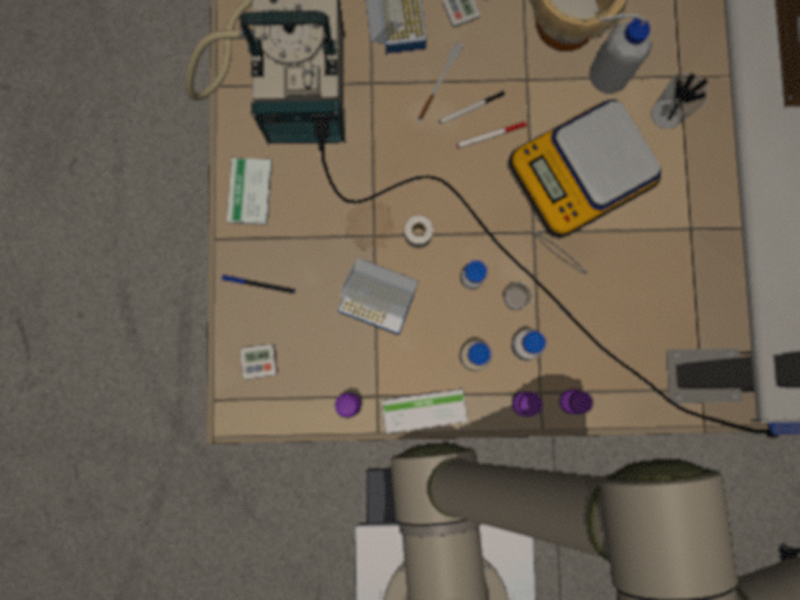

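The box is at top (378,295) in the 800×600 view and scene (377,352). Blue-capped bottles are at top (475,271), (478,352) and (531,342); the first looks smallest. I'll enlarge both views.

```bash
cat >h.py <<'E'
import numpy as np,cv2
def P(c,p): return cv2.projectPoints(np.float64(p).reshape(-1,3),c['rvec'],c['tvec'],c['mtx'],None)[0].reshape(-1,2)
def ray(c,uv,z):
    R=cv2.Rodrigues(np.float64(c['rvec']))[0];o=-R.T@np.ravel(c['tvec'])
    d=R.T@np.linalg.inv(c['mtx'])@np.array([uv[0],uv[1],1.]);return o+d*(z-o[2])/d[2]
def crop(c,x,y,w,h,s,f): cv2.imwrite(f,cv2.resize(c['pixels'][y:y+h,x:x+w,::-1],None,fx=s,fy=s,interpolation=cv2.INTER_CUBIC))
E
python3 - <<'E'
import pickle;from h import *
d=pickle.load(open('im0.pkl','rb'))
crop(d['top'],205,155,160,115,5,'pics/t1.png')
crop(d['scene'],195,155,135,100,5.9,'pics/s1.png')
t=d['top']; R=cv2.Rodrigues(np.float64(t['rvec']))[0];print(-R.T@np.ravel(t['tvec']))
E
```

```text
[0.38546919 0.06867544 1.35322118]
```

View pics/t1.png

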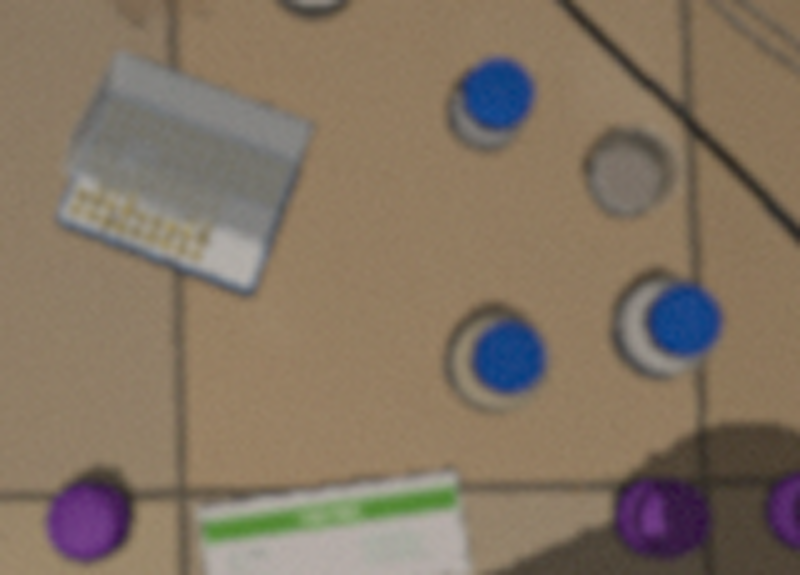

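View pics/s1.png

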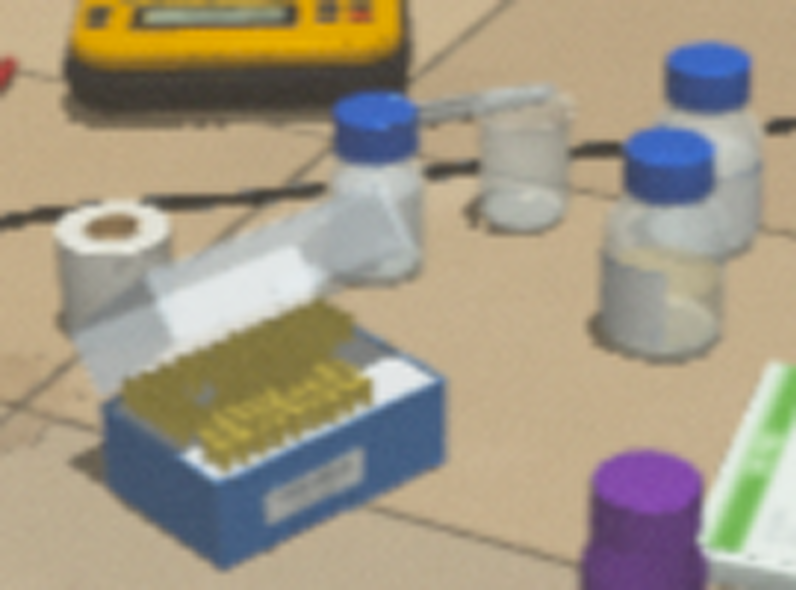

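Smallest bottle is the one at top-crop (498,93), scene-crop (375,110). Box rim corners: top-crop (60,218) and (251,293); scene-crop (223,568) base, (445,380) and (107,405). Now I'll fit the box and lid.

```bash
cat >>h.py <<'E'
def bx(p,v):
    v=np.atleast_2d(v);c,s=np.cos(p[2]),np.sin(p[2]);return v@np.array([[c,-s,0],[s,c,0],[0,0,1]]).T+[p[0],p[1],0]
def lid(a,r,h,y): return [.041-r*np.cos(a)+h*np.sin(a),y,.042+r*np.sin(a)+h*np.cos(a)]
E
python3 - <<'E'
import pickle;from h import *
from scipy.optimize import least_squares as ls
d=pickle.load(open('im0.pkl','rb'));T,S=d['top'],d['scene']
t=lambda u,v:np.array([205+(u+.5)/5-.5,155+(v+.5)/5-.5]); s=lambda u,v:np.array([195+(u+.5)/5.9-.5,155+(v+.5)/5.9-.5])
X,Y,Z=.04,.059,.042
obs=[(T,t(60,218),[-X,Y,Z]),(T,t(251,293),[-X,-Y,Z]),(S,s(223,568),[-X,Y,0]),(S,s(445,380),[-X,-Y,Z]),(S,s(445,462),[-X,-Y,0]),(S,s(107,405),[X,Y,Z])]
lo=[(T,t(120,52),(0,.031,Y)),(T,t(315,125),(0,.031,-Y)),(T,t(68,168),(.08,0,Y)),]
f=lambda p:np.concatenate([(P(c,bx(p,v))-u).ravel() for c,u,v in obs]+[(P(c,bx(p,lid(p[3],*v)))-u).ravel() for c,u,v in lo])
r=ls(f,[.45,.08,-.2,.8]);p=r.x;print(p.round(4),r.fun.round(1))
print('tip',bx(p,[-.0315,-.0225,.052]),'edge',bx(p,lid(p[3],.08,0,0)))
for n,u,z in[('small',t(498,93),.085),('b1',t(508,356),.097),('b2',t(684,318),.097),('purple',t(90,518),.085),('roll',t(313,-25),.05),('beaker',t(628,170),.06)]:print(n,ray(T,u,z).round(4))
print('small scene',ray(S,s(375,103),.085).round(4))
v=[lid(p[3],*q) for q in[(0,.031,Y),(0,.031,-Y),(.08,.031,-Y),(.08,0,-Y),(.08,0,Y),(.08,.031,Y),(0,.031,Y)]]
b=[[-X,Y,Z],[-X,-Y,Z],[X,-Y,Z],[X,Y,Z]]; ti=[[-.0315,-.0225,.052]]
out=[]
for c,x,y in((T,215,155),(S,195,175)):
    im=cv2.resize(c['pixels'][y:y+80,x:x+80,::-1],None,fx=5,fy=5,interpolation=cv2.INTER_CUBIC)
    for q,col in((v,(0,0,255)),(b,(0,255,0))):
        cv2.polylines(im,[np.int32((P(c,bx(p,q))-[x,y]+.5)*5)],col[0]==0 and col[1]>0,col,1)
    cv2.circle(im,np.int32((P(c,bx(p,ti))-[x,y]+.5)*5)[0].tolist(),4,(255,0,255),1)
    out.append(im)
cv2.imwrite('pics/ov.png',np.hstack(out))
E
```

```text
[ 0.5489  0.1122 -0.4015  0.7093] [-1.2 -0.6 -0.5 -0.1  0.8 -0.   1.4 -1.   1.5 -0.4 -0.1 -1.5 -0.2 -1.8
  0.1 -0.9 -1.7  0.4]
tip [[0.51113598 0.10376869 0.052     ]] edge [[0.53078546 0.11987069 0.09410494]]
small [ 0.5922 -0.0658  0.085 ]
b1 [ 0.4475 -0.065   0.097 ]
b2 [ 0.4657 -0.1602  0.097 ]
purple [0.3663 0.161  0.085 ]
roll [0.6679 0.0329 0.05  ]
beaker [ 0.5512 -0.1394  0.06  ]
small scene [ 0.5975 -0.0658  0.085 ]
```

View pics/ov.png

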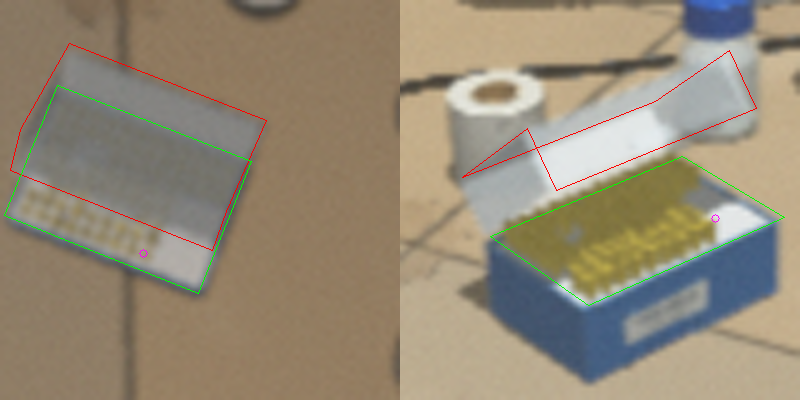

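The fit is good to a few mm: box at (0.549, 0.112), yaw −0.40, lid about 0.7–0.8 rad. I'll turn the tool to the box's yaw and fly over at height, fingers shut.

```bash
python3 -m jog '[[0,0,0.173,0,0,0,0],[0,0,0.173,0,0,0,0],[0,0,0.173,0,0,0,0],[0,0,0.173,0.01,0,0,0],[0,0,0,0.01,-0.06,0,0],[0,0,0,0.01,-0.06,0,0],[0,0,0,0,-0.06,0,0],[0,0,0,0,-0.06,0,0],[0,0,0,0,-0.06,0,0],[0,0,0,0,-0.06,0,0]]' && python3 -m jog '[[0,0,0,0,-0.06,0,0],[0,0,0,0,-0.06,0,0],[0,0,0,0,-0.06,0,0],[0,0,0,0,-0.06,0,0],[0,0,0,0,-0.06,0,0],[0,0,0,0,-0.06,0,0],[0,0,0,0,-0.02,0,0],[0,0,0,0,0,0,0],[0,0,0,0,0,0,0]]'
cat >w.py <<'E'
from rig import observe;from h import *
p=np.array([.5489,.1122,-.4015]);s=observe();x=s['position']-[p[0],p[1],0]
c,sn=np.cos(p[2]),np.sin(p[2]);print('t',s['time_s'],'box',(c*x[0]+sn*x[1]).round(4),(-sn*x[0]+c*x[1]).round(4),x[2].round(4),'z',s['tool_rot'][:,2].round(3),'yaw',np.arctan2(s['tool_rot'][1,0],s['tool_rot'][0,0]).round(3),'F',s['ft_force'].round(2),'q',s['q'].round(0))
E
python3 w.py
```

```text
time_s: 1.35
position: [0.3267, -0.2037, 0.2026]
tool_rot: [[0.92, -0.391, 0.0], [-0.391, -0.92, 0.0], [-0.0, -0.0, -1.0]]
ft_force: [1.5, 0.0, 0.4]
grip_width: -0.0001
gripper_force: 0.0
time_s: 2.48
position: [0.4744, 0.1435, 0.2026]
tool_rot: [[0.92, -0.391, -0.001], [-0.391, -0.92, -0.0], [-0.0, 0.001, -1.0]]
ft_force: [-0.1, 0.1, -0.4]
grip_width: -0.0002
gripper_force: 0.0
t 2.475 box -0.0808 -0.0002 0.2026 z [-0.001 -0.    -1.   ] yaw -0.402 F [-0.12  0.13 -0.43] q [  3.  16.  83.  -0.  81. 116.]
```

```bash
python3 -m jog '[[0,0,0,0,0,0.05,0],[0,0,0,0,0,0.05,0],[0,0,0,0,0,0.027,0],[0,0,0,0.01,0,0,0],[0,0,0,0.01,0,0,0],[0,0,0,0.01,0,0,0],[0,0,0,0.003,0,0,0],[0,0,0,0,0,0,0],[0,0,0,0,0,0,0]]';python3 w.py
python3 - <<'E'
from rig import optics;from h import *
T=optics.get_image('top');S=optics.get_image('scene')
crop(S,190,130,100,100,4,'pics/a.png');a=cv2.imread('pics/a.png');crop(T,190,130,100,100,4,'pics/b.png')
cv2.imwrite('pics/c.png',np.hstack([a,cv2.imread('pics/b.png')]))
E
```

```text
time_s: 3.6
position: [0.505, 0.1315, 0.0758]
tool_rot: [[0.921, -0.39, -0.0], [-0.39, -0.921, 0.0], [-0.0, -0.0, -1.0]]
ft_force: [-0.0, -0.4, -0.4]
grip_width: -0.0001
gripper_force: 0.0
t 3.6 box -0.048 0.0006 0.0758 z [-0.  0. -1.] yaw -0.401 F [-0.04 -0.37 -0.37] q [  2.  27.  90.   0.  64. 115.]
```

View pics/c.png

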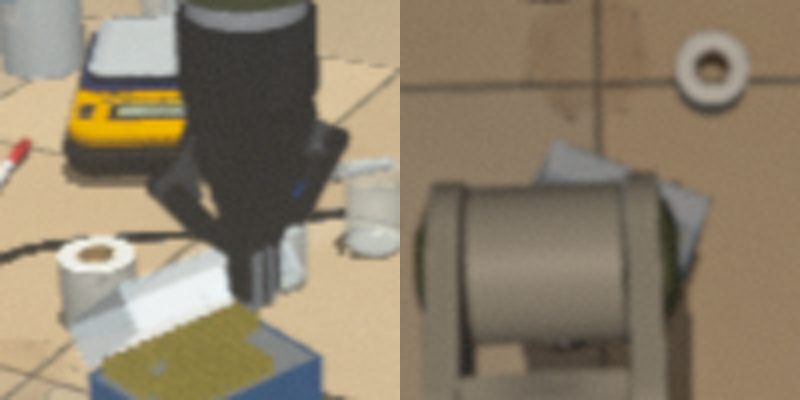

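Fingertips (scene crop 255,300) stand in front of the lid edge, between edge and tips in height. Pushing slowly, rising with the edge.

```bash
python3 -m jog '[[0,0,0,0.003,0,0,0],[0,0,0,0.003,0,0,0],[0,0,0,0.002,0,0,0],[0,0,0,0.002,0,0,0],[0,0,0,0.002,0,0,0],[0,0,0,0.002,0,0,0],[0,0,0,0.002,0,0,0],[0,0,0,0.002,0,0,0],[0,0,0,0.002,0,0,0],[0,0,0,0.002,0,0,0]]' && python3 -m jog '[[0,0,0,0.002,0,-0.001,0],[0,0,0,0.002,0,-0.001,0],[0,0,0,0.002,0,-0.001,0],[0,0,0,0.002,0,-0.001,0],[0,0,0,0.002,0,-0.001,0],[0,0,0,0.002,0,-0.001,0],[0,0,0,0.002,0,-0.001,0],[0,0,0,0.002,0,-0.001,0],[0,0,0,0.002,0,-0.001,0],[0,0,0,0.002,0,-0.001,0]]';python3 w.py
python3 - <<'E'
from rig import optics;from h import *
S=optics.get_image('scene')
crop(S,190,130,130,120,5,'pics/e.png')
E
```

```text
time_s: 4.95
position: [0.5256, 0.1227, 0.0757]
tool_rot: [[0.921, -0.391, 0.0], [-0.391, -0.921, 0.0], [0.0, -0.0, -1.0]]
ft_force: [0.4, 0.8, -0.4]
grip_width: 0.0
gripper_force: 0.0
time_s: 6.2
position: [0.544, 0.115, 0.0858]
tool_rot: [[0.921, -0.391, 0.0], [-0.391, -0.921, 0.0], [0.0, -0.0, -1.0]]
ft_force: [-1.1, 1.3, 1.2]
grip_width: -0.0002
gripper_force: 1.1
t 6.2 box -0.0056 0.0007 0.0858 z [ 0.  0. -1.] yaw -0.401 F [-1.09  1.31  1.23] q [ -0.  29.  84.   0.  68. 113.]
```

View pics/e.png

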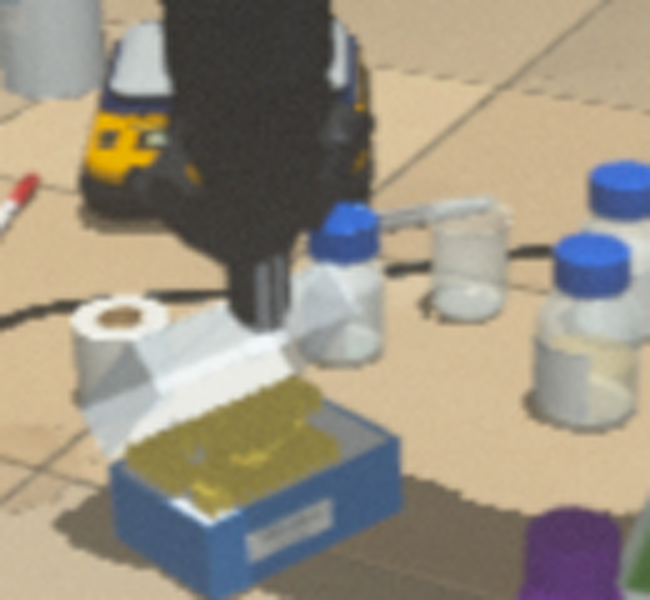

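The finger is at (265,325) on the lid, but I can't tell whether it is in front of the edge or on the top, so I'll overlay the lid for candidate angles.

```bash
cat >ov.py <<'E'
import sys;from rig import optics;from h import *
p=[.5489,.1122,-.4015];c=optics.get_image('scene');x,y=205,165;Y=.059;o=[]
for a in map(float,sys.argv[2:]):
    im=cv2.resize(c['pixels'][y:y+85,x:x+70,::-1],None,fx=5.5,fy=5.5,interpolation=cv2.INTER_CUBIC)
    E=lambda q,col:cv2.polylines(im,[np.int32((P(c,bx(p,[lid(a,*k) for k in q]))-[x,y]+.5)*5.5)],True,col,1)
    E([(.08,0,Y),(.08,0,-Y),(.08,.031,-Y),(.08,.031,Y)],(0,0,255));E([(0,0,Y),(.08,0,Y),(.08,.031,Y),(0,.031,Y)],(0,255,0));E([(0,0,-Y),(.08,0,-Y),(.08,.031,-Y),(0,.031,-Y)],(0,255,0))
    o.append(im)
cv2.imwrite(sys.argv[1],np.hstack(o))
E
python3 ov.py pics/f.png 0.8 1.1
```

```text
(no output)
```

View pics/f.png

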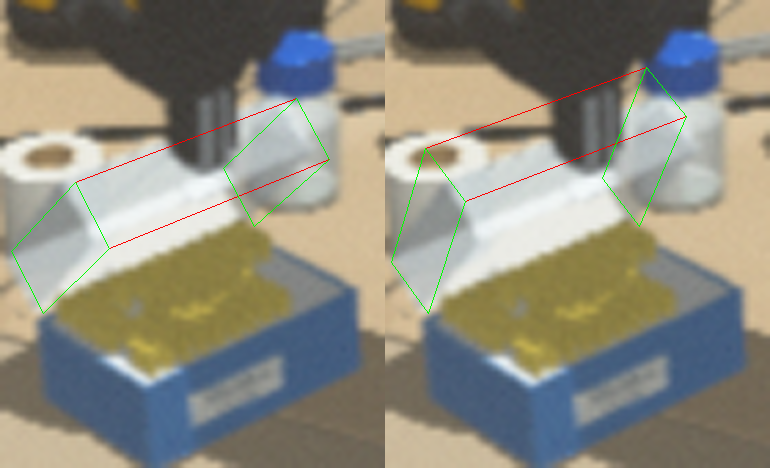

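```bash
python3 - <<'E'
from rig import optics,observe;from h import *
from scipy.optimize import least_squares as ls
S=optics.get_image('scene');T=optics.get_image('top');pos=observe()['position']
print('tcp proj crop',(P(S,pos)-[205,165]+.5)*5.5)
f=lambda u,v:np.array([205+u/5.5-.5,165+v/5.5-.5]);X,Y,Z=.04,.059,.042
obs=[(f(150,468),[-X,Y,0]),(f(150,378),[-X,Y,Z]),(f(358,290),[-X,-Y,Z]),(f(358,365),[-X,-Y,0]),(f(42,318),[X,Y,Z])]
lo=[(f(12,255),(0,.031,Y)),(f(75,185),(.08,.031,Y)),(f(298,98),(.08,.031,-Y)),(f(325,158),(.08,0,-Y)),(f(92,235),(.08,0,Y))]
g=lambda p:np.concatenate([(P(S,bx(p,v))-u).ravel() for u,v in obs]+[(P(S,bx(p,lid(p[3],*v)))-u).ravel() for u,v in lo])
r=ls(g,[.55,.11,-.4,.8]);print(r.x.round(4),r.fun.round(1))
a=r.x[3];print('edge',lid(a,.08,0,0))
p=r.x;v=pos-[p[0],p[1],0];c,s=np.cos(p[2]),np.sin(p[2]);print('tcp in box',c*v[0]+s*v[1],-s*v[0]+c*v[1])
E
```

```text
tcp proj crop [[210.28463264 222.96367905]]
[ 0.5531  0.1098 -0.4047  0.7934] [ 0.2  0.2 -0.7  1.5  0.7 -0.   0.8  0.8 -0.4 -1.5 -0.9 -1.5 -0.9 -1.1
 -1.1 -0.5 -0.1 -0.3  2.2  1.7]
edge [np.float64(-0.015116864835945376), 0, np.float64(0.09901664214055611)]
tcp in box -0.010533922915766734 0.0011543994995612586
```

```bash
python3 - <<'E'
from rig import optics;from h import *
S=optics.get_image('scene');R=cv2.Rodrigues(np.float64(S['rvec']))[0];o=-R.T@np.ravel(S['tvec']);print(o)
p=[.5515,.111,-.403];c,s=np.cos(p[2]),np.sin(p[2]);v=o-[p[0],p[1],0];print('cam in box',c*v[0]+s*v[1],-s*v[0]+c*v[1],o[2])
for x in(-21,-10,0):
  for z in(86,100,115): print(x,z,((P(S,bx(p,[x/1e3,0,z/1e3]))-[205,165]+.5)*5.5).round())
E
```

```text
[0.10878138 0.84865587 0.56549761]
cam in box -0.6965455186453596 0.5049359344066644 0.5654976083349667
-21 86 [[229. 233.]]
-21 100 [[228. 204.]]
-21 115 [[227. 173.]]
-10 86 [[214. 223.]]
-10 100 [[213. 195.]]
-10 115 [[211. 164.]]
0 86 [[200. 215.]]
0 100 [[198. 186.]]
0 115 [[197. 155.]]
```

```bash
python3 - <<'E'
from rig import optics,observe;from h import *;import pickle
S=pickle.load(open('im0.pkl','rb'))['scene']
for z in(.202,.215,.23):print((P(S,[.1577,-.5266,z])*1.5625).round())
c=S['pixels'];crop(S,440,40,50,70,6,'pics/g1.png')
S=optics.get_image('scene')
crop(S,220,165,50,70,6,'pics/g2.png')
cv2.imwrite('pics/g.png',np.hstack([cv2.imread('pics/g1.png'),cv2.imread('pics/g2.png')]))
E
```

```text
[[714. 164.]]
[[715. 157.]]
[[717. 149.]]
```

View pics/g.png

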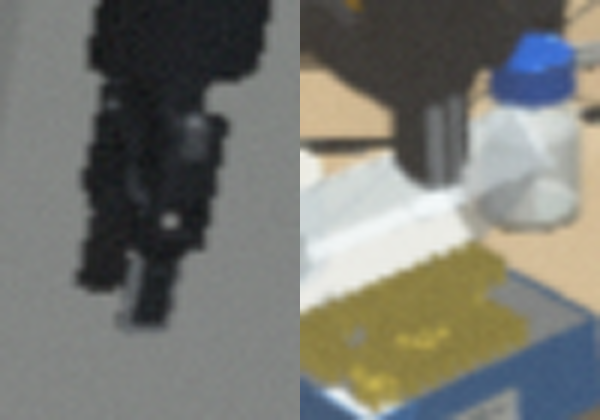

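```bash
python3 - <<'E'
import pickle;from h import *
S=pickle.load(open('im0.pkl','rb'))['scene']
for xy in((.146,-.486),(.170,-.567)):
  for z in(.2,.22,.24,.26):print(xy,z,P(S,[*xy,z]).round(1))
for z in (.076,.09,.1,.11):print('pre',z,((P(S,[.505,.1315,z])-[190,130]+.5)*4).round())
for z in (.086,.1,.11,.12):print('now',z,((P(S,[.544,.115,z])-[220,165]+.5)*6).round())
E
python3 w.py
```

```text
(0.146, -0.486) 0.2 [[459.9 109.5]]
(0.146, -0.486) 0.22 [[461.3 102.8]]
(0.146, -0.486) 0.24 [[462.8  95.9]]
(0.146, -0.486) 0.26 [[464.3  89. ]]
(0.17, -0.567) 0.2 [[453.7 101.7]]
(0.17, -0.567) 0.22 [[455.   95.3]]
(0.17, -0.567) 0.24 [[456.4  88.8]]
(0.17, -0.567) 0.26 [[457.7  82.2]]
pre 0.076 [[258. 344.]]
pre 0.09 [[258. 323.]]
pre 0.1 [[257. 308.]]
pre 0.11 [[257. 292.]]
now 0.086 [[139. 243.]]
now 0.1 [[138. 212.]]
now 0.11 [[137. 189.]]
now 0.12 [[136. 166.]]
t 6.5 box -0.0058 0.0007 0.0858 z [ 0.  0. -1.] yaw -0.401 F [-0.81  2.19  3.75] q [ -0.  29.  84.   0.  68. 113.]
```

Measured three times, the visible fingertips sit about 26 mm above the reported TCP, in free air as well. So the finger is on the lid's front wall, above the edge, and the lid is hardly moved. I'll back off, then go lower and come in under the edge.

```bash
python3 -m jog '[[0,0,0,-0.003,0,-0.003,0],[0,0,0,-0.003,0,-0.003,0],[0,0,0,-0.005,0,0,0],[0,0,0,-0.01,0,0,0],[0,0,0,-0.02,0,0,0],[0,0,0,-0.03,0,0,0],[0,0,0,0,0,0.02,0],[0,0,0,0,0,0.017,0],[0,0,0,0,0,0,0],[0,0,0,0,0,0,0]]'; python3 w.py
python3 - <<'E'
from rig import optics,observe;from h import *;import pickle
S=optics.get_image('scene');pickle.dump(S,open('s2.pkl','wb'));pos=observe()['position']
uv=P(S,pos)[0].round().astype(int);print(uv)
g=S['pixels'].astype(int).sum(2)//3
for r in range(uv[1]-16,uv[1]+8):print(r,g[r,uv[0]-9:uv[0]+10])
I0=pickle.load(open('im0.pkl','rb'))['scene']['pixels']
# shift of box's blue base since the start
hsv=lambda i:cv2.inRange(cv2.cvtColor(i,cv2.COLOR_RGB2HSV)[205:260,205:290],(100,110,40),(120,255,200))
for m in(hsv(I0),hsv(S['pixels'])):
    ys,xs=np.nonzero(m);print(len(xs),xs.min(),xs.max(),ys.min(),ys.max(),xs.mean().round(2),ys.mean().round(2))
E
```

```text
time_s: 7.75
position: [0.4786, 0.1428, 0.0553]
tool_rot: [[0.921, -0.39, 0.001], [-0.39, -0.921, 0.0], [0.001, -0.0, -1.0]]
ft_force: [-0.4, -0.4, 0.1]
grip_width: 0.0
gripper_force: 0.0
t 7.75 box -0.0766 0.0007 0.0553 z [ 0.001  0.    -1.   ] yaw -0.401 F [-0.44 -0.4   0.08] q [  3.  26.  95.   0.  59. 116.]
[262 228]
212 [113 101  71  60  57  57  60  64  92 113 113  94  99 104  93 146 181 183
 182]
213 [124 106  81  60  58  59  59  67  92 113 115  93  98 105  97 150 180 183
 183]
214 [130 121  90  62  59  59  58  65  90 113 114  93  98 104 110 153 180 183
 183]
215 [128 125 103  65  58  57  60  62  93 114 113  93  96 112 140 168 180 182
 180]
216 [118 125 110  85  64  61  59  62  92 113 113  91  91 120 153 175 182 182
 182]
217 [113 115 120 113  93  71  64  63  88 106 114  92  89 109 129 155 172 177
 180]
218 [110 111 115 117 116  98  83  86  96 108 114  97  93 113 117 121 140 167
 178]
219 [107 111 110 110 113 118 122 111 114 116 116 110 109 120 119 110 105 143
 172]
220 [107 107 110 112 111 122 130 125 121 122 124 126 122 115 104  93 101 138
 171]
221 [111 108 107 108 116 126 1
[... 569 characters left out ...]
92  93  93  95  92  93  92  90  91  93  94  94  95  99 137
 171]
229 [ 92  92  92  95  94  91  91  91  92  91  91  92  93  93  93  93 100 140
 172]
230 [ 92  97 103  98  92  91  92  92  93  94  93  92  92  93  92  92  95 130
 160]
231 [103 117 129 117  97  90  92  92  93  92  93  93  93  93  91  92  93 104
 107]
232 [131 142 145 123  94  90  93  89  91  94  92  96  93  93  94  91  92  98
  99]
233 [134 142 147 122  96  92  94  92  91  92  90  92  94  93  93  92  94 100
 102]
234 [129 139 144 122  95  89  92  90  88  91  92  95  93  94  95  97  99 101
 100]
235 [142 147 147 120  95  89  89  93  93  95  92  94  96  97 100 100  99 101
 100]
306 27 63 16 44 45.8 29.03
339 15 64 15 43 45.26 29.05
```

```bash
python3 - <<'E'
import pickle;from h import *
T=pickle.load(open('im0.pkl','rb'))['top']
for z in(.2,.24,.3):print(z,P(T,[[.1577,-.5266,z],[.1457,-.486,z],[.170,-.567,z]]).round(1).tolist())
g=T['pixels'].astype(int).sum(2)//3
for r in range(342,384,2):print(r,g[r,476:512:2])
E
```

```text
0.2 [[507.9, 340.5], [491.4, 346.1], [524.3, 334.8]]
0.24 [[517.1, 343.8], [500.0, 349.6], [534.1, 337.9]]
0.3 [[532.3, 349.3], [514.2, 355.4], [550.3, 343.1]]
342 [87 84 86 89 87 87 92 88 84 86 88 86 86 86 85 88 87 89]
344 [89 86 86 86 86 87 87 91 82 88 91 86 86 83 84 88 86 88]
346 [90 88 85 89 87 86 86 88 86 86 88 90 87 82 85 84 83 84]
348 [92 90 90 86 87 89 85 90 86 84 86 77 51 57 79 86 89 86]
350 [88 89 90 87 88 92 85 88 86 88 89 61 31 37 45 46 62 60]
352 [85 88 89 88 87 89 91 93 90 89 90 55 10 22 24 18 13 17]
354 [89 89 90 83 84 86 88 85 85 88 87 72 25 12 14 11  7 36]
356 [86 91 88 84 81 88 89 87 82 87 90 70 22 11 24 17 24 41]
358 [83 87 86 86 88 87 83 85 84 90 92 76 35 30 34 37 38 39]
360 [88 83 89 84 86 87 85 89 85 80 67 46 39 35 38 42 41 39]
362 [87 82 86 91 86 87 76 67 52 42 36 39 39 38 44 45 48 50]
364 [85 87 88 84 69 55 45 39 36 38 39 41 44 45 47 47 50 51]
366 [77 73 68 49 37 38 41 39 39 40 45 47 43 48 47 53 52 56]
368 [48 43 36 37 41 42 41 42 45 44 47 46 52 51 55 55 56 57]
370 [35 42 39 42 46 42 49 49 48 52 51 55 55 56 59 59 59 62]
372 [43 45 49 48 47 49 51 55 55 56 53 55 57 60 58 64 64 65]
374 [45 46 46 49 54 57 59 53 58 57 58 62 62 66 64 65 69 70]
376 [50 53 54 54 54 55 59 60 60 61 61 64 66 63 68 67 70 72]
378 [49 57 56 58 59 59 61 62 64 63 66 65 68 69 68 70 72 75]
380 [42 52 61 61 63 65 66 67 66 65 67 70 72 72 70 71 73 74]
382 [35 47 60 67 67 65 69 69 68 70 70 72 76 76 75 73 75 77]
```

Both cameras confirm the offset is about 26 mm, purely in height. The true tip is now at about 80 mm, below the lid edge and above the tips. Pushing in slowly.

```bash
python3 -m jog '[[0,0,0,0.012,0,0,0],[0,0,0,0.012,0,0,0],[0,0,0,0.005,0,0,0],[0,0,0,0.003,0,0,0],[0,0,0,0.003,0,0,0],[0,0,0,0.002,0,0,0],[0,0,0,0.002,0,0,0],[0,0,0,0.002,0,0,0],[0,0,0,0.002,0,0,0],[0,0,0,0.002,0,0,0]]' && python3 -m jog '[[0,0,0,0.002,0,-0.001,0],[0,0,0,0.002,0,-0.001,0],[0,0,0,0.002,0,-0.001,0],[0,0,0,0.002,0,-0.001,0],[0,0,0,0.002,0,-0.001,0],[0,0,0,0.002,0,-0.001,0],[0,0,0,0.002,0,-0.001,0],[0,0,0,0.002,0,-0.001,0],[0,0,0,0.002,0,-0.001,0],[0,0,0,0.002,0,-0.001,0]]';python3 w.py
cat >lf.py <<'E'
# blue base now vs start, and lid silhouette change mean at candidate angles (edge strength)
from rig import optics;from h import *;import pickle
S=optics.get_image('scene')
I0=pickle.load(open('im0.pkl','rb'))['scene']['pixels']
hsv=lambda i:cv2.inRange(cv2.cvtColor(i,cv2.COLOR_RGB2HSV)[225:260,205:290],(100,110,40),(120,255,200))
for m in(hsv(I0),hsv(S['pixels'])):
    ys,xs=np.nonzero(m);print(len(xs),xs.min(),xs.max(),ys.max(),xs.mean().round(2),ys.mean().round(2))
g=cv2.GaussianBlur(cv2.cvtColor(S['pixels'],cv2.COLOR_RGB2GRAY),(0,0),.7).astype(np.float32)
gr=np.hypot(cv2.Sobel(g,5,1,0),cv2.Sobel(g,5,0,1))
p=[.5515,.111,-.4];sc=[]
for a in np.arange(.6,1.85,.05):
    q=[lid(a,.08,h,y) for h in(0,.031) for y in list(np.linspace(-.059,-.03,20))+list(np.linspace(.03,.059,20))]+[lid(a,r,.031,.059) for r in np.linspace(.02,.08,30)]+[lid(a,.08,h,s*.059) for h in np.linspace(0,.031,15) for s in(-1,1)]
    u=P(S,bx(p,q)).astype(np.float32);sc.append((round(a,2),int(cv2.remap(gr,u[:,:1],u[:,1:],1).mean())))
print(sorted(sc,key=lambda k:-k[1])[:6])
E
python3 lf.py
```

```text
time_s: 9.05
position: [0.5201, 0.1251, 0.0547]
tool_rot: [[0.921, -0.391, 0.0], [-0.391, -0.921, -0.0], [0.0, -0.0, -1.0]]
ft_force: [1.3, -0.2, 0.2]
grip_width: -0.0002
gripper_force: 0.0
time_s: 10.3
position: [0.5385, 0.1173, 0.0648]
tool_rot: [[0.921, -0.391, 0.0], [-0.391, -0.921, -0.0], [0.0, -0.0, -1.0]]
ft_force: [-1.0, 0.9, 0.6]
grip_width: -0.0
gripper_force: 0.3
t 10.3 box -0.0115 0.0006 0.0648 z [ 0. -0. -1.] yaw -0.401 F [-1.    0.92  0.59] q [ -0.  30.  86.  -0.  64. 113.]
286 27 63 24 44.77 9.8
308 18 64 24 44.44 9.87
[(np.float64(1.15), 109), (np.float64(1.0), 108), (np.float64(0.6), 106), (np.float64(1.05), 103), (np.float64(0.65), 100), (np.float64(1.1), 99)]
```

The lid is at about 1.05 rad, matching the finger position, and the box hasn't moved. Pushing on.

```bash
python3 -m jog '[[0,0,0,0.002,0,-0.001,0],[0,0,0,0.002,0,-0.001,0],[0,0,0,0.002,0,-0.001,0],[0,0,0,0.002,0,-0.001,0],[0,0,0,0.002,0,-0.001,0],[0,0,0,0.002,0,-0.001,0],[0,0,0,0.002,0,-0.001,0],[0,0,0,0.002,0,-0.001,0],[0,0,0,0.002,0,-0.001,0],[0,0,0,0.002,0,-0.001,0]]' && python3 -m jog '[[0,0,0,0.002,0,0,0],[0,0,0,0.002,0,0,0],[0,0,0,0.002,0,0,0],[0,0,0,0.002,0,0,0],[0,0,0,0.002,0,0,0],[0,0,0,0.002,0,0,0],[0,0,0,0.002,0,0,0],[0,0,0,0.002,0,0,0],[0,0,0,0.002,0,0,0],[0,0,0,0.002,0,0,0]]'&& python3 -m jog '[[0,0,0,0.002,0,0,0],[0,0,0,0.002,0,0,0],[0,0,0,0.002,0,0,0],[0,0,0,0.002,0,0,0],[0,0,0,0.002,0,0,0],[0,0,0,0.002,0,0,0],[0,0,0,0.002,0,0,0]]';python3 w.py;python3 lf.py
```

```text
time_s: 11.6
position: [0.5569, 0.1095, 0.0748]
tool_rot: [[0.921, -0.391, 0.0], [-0.391, -0.921, 0.0], [0.0, -0.0, -1.0]]
ft_force: [0.2, -0.8, -0.4]
grip_width: 0.0001
gripper_force: 0.1
time_s: 12.85
position: [0.5753, 0.1016, 0.0747]
tool_rot: [[0.921, -0.391, -0.0], [-0.391, -0.921, 0.0], [-0.0, -0.0, -1.0]]
ft_force: [0.3, -0.8, -0.0]
grip_width: -0.0001
gripper_force: 0.1
time_s: 13.72
position: [0.5882, 0.0962, 0.0747]
tool_rot: [[0.921, -0.39, -0.0], [-0.39, -0.921, 0.0], [-0.0, -0.0, -1.0]]
ft_force: [0.0, 0.1, -1.0]
grip_width: -0.0003
gripper_force: 0.1
t 13.725 box 0.0424 0.0006 0.0747 z [-0.  0. -1.] yaw -0.401 F [ 0.01  0.08 -1.02] q [ -2.  33.  78.   0.  69. 111.]
286 27 63 24 44.77 9.8
312 14 64 24 44.27 9.98
[(np.float64(1.8), 111), (np.float64(1.45), 108), (np.float64(1.75), 107), (np.float64(1.5), 106), (np.float64(1.7), 102), (np.float64(1.4), 100)]
```

```bash
python3 -m jog '[[0,0,0,0.002,0,0,0],[0,0,0,0.002,0,0,0],[0,0,0,0.002,0,0,0],[0,0,0,0,0,0,0],[0,0,0,-0.005,0,0,0],[0,0,0,-0.015,0,0,0],[0,0,0,-0.03,0,0,0],[0,0,0,-0.04,0,0,0],[0,0,0,0,0,-0.05,0],[0,0,0,0,0,-0.05,0]]'; python3 -m jog '[[0,0,0,0,0.05,0,0],[0,0,0,0,0.06,0,0],[0,0,0,0,0.06,0,0],[0,0,0,0,0.05,0,0],[0,0,0,0,0,0,0],[0,0,0,0,0,0,0]]';python3 w.py
python3 - <<'E'
from rig import optics;from h import *;import pickle
d={n:optics.get_image(n) for n in('top','scene')};pickle.dump(d,open('im3.pkl','wb'))
crop(d['top'],213,155,53,65,7.5,'pics/a.png');crop(d['scene'],205,165,53,65,7.5,'pics/b.png')
cv2.imwrite('pics/h.png',np.hstack([cv2.imread('pics/a.png'),cv2.imread('pics/b.png')]))
E
```

```text
time_s: 15.02
position: [0.5097, 0.1294, 0.1759]
tool_rot: [[0.921, -0.39, -0.001], [-0.39, -0.921, 0.0], [-0.001, 0.0, -1.0]]
ft_force: [0.8, -0.2, 0.7]
grip_width: -0.0001
gripper_force: 0.0
time_s: 15.78
position: [0.4248, -0.073, 0.1748]
tool_rot: [[0.92, -0.391, 0.0], [-0.391, -0.92, 0.0], [0.0, -0.0, -1.0]]
ft_force: [-0.2, 0.5, -0.9]
grip_width: 0.0003
gripper_force: 0.0
t 15.775 box -0.0418 -0.219 0.1748 z [ 0.  0. -1.] yaw -0.401 F [-0.21  0.48 -0.94] q [-26.  11.  95.   0.  74.  87.]
```

View pics/h.png

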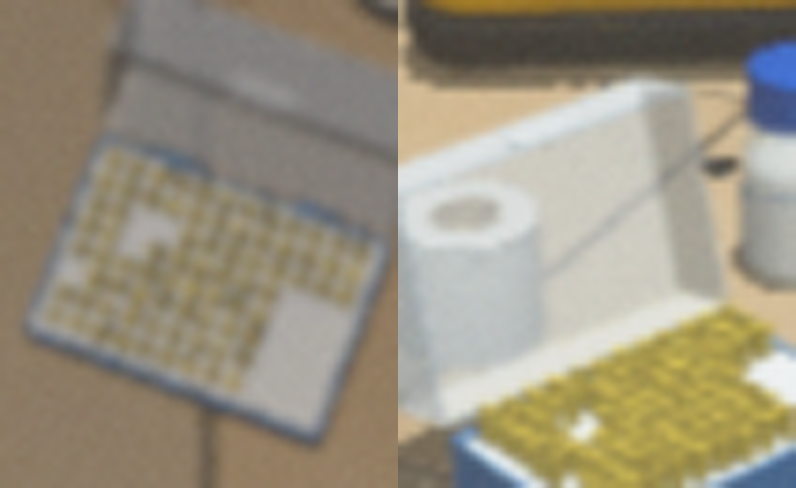

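The lid stands open, leaning back. The next tip is visible at top-crop (236,381), with rim corners at (28,330), (318,440), (388,240) and (105,138). Computing both targets.

```bash
python3 - <<'E'
import pickle;from h import *;from scipy.optimize import least_squares as ls
from rig import observe
d=pickle.load(open('im3.pkl','rb'));T,S=d['top'],d['scene']
t=lambda u,v:np.array([213+(u+.5)/7.5-.5,155+(v+.5)/7.5-.5])
print('tip ray',ray(T,t(236,381),.052))
X,Y,Z=.04,.059,.042
o=[(t(28,330),[-X,Y,Z]),(t(318,440),[-X,-Y,Z]),(t(388,240),[X,-Y,Z]),(t(105,138),[X,Y,Z])]
r=ls(lambda p:np.concatenate([(P(T,bx(p,v))-u).ravel() for u,v in o]),[.55,.11,-.4]);print(r.x.round(4),r.fun.round(1));tip=bx(r.x,[-.0315,-.0225,.052])[0];print('tip fit',tip)
def cap(c,ex):
    m=cv2.inRange(cv2.cvtColor(c['pixels'],cv2.COLOR_RGB2HSV),(105,150,80),(125,255,255));n,l,st,ce=cv2.connectedComponentsWithStats(m)
    k=min(range(1,n),key=lambda i:np.hypot(*(ce[i]-ex))+(st[i,4]<40)*999);return ce[k],st[k]
u,st=cap(T,[304,173]);print('cap top',u,st,ray(T,u,.083))
u,st=cap(S,[258,174]);print('cap scene',u,st,ray(S,u,.078))
s=observe();
for n,g in(('tip',tip),('cap',np.array([.594,-.066,.085]))):print(n,(s['tool_rot'].T@(g-s['position'])).round(4))
E
```

```text
tip ray [0.51054459 0.1015533  0.052     ]
[ 0.5474  0.111  -0.3778] [-0.4  0.2  0.2  0.1  0.8  0.2 -0.6 -0.5]
tip fit [0.50980671 0.10174464 0.052     ]
cap top [304.06504065 173.45528455] [298 168  13  12 123] [ 0.59180202 -0.06565471  0.083     ]
cap scene [257.81355932 173.52542373] [252 171  13   6  59] [ 0.60092502 -0.07005845  0.078     ]
tip [ 0.0103 -0.1935  0.1228]
cap [ 0.1531 -0.0717  0.0898]
```

```bash
python3 -m jog '[[0,0,0,0.011,-0.05,0,0],[0,0,0,0,-0.05,0,0],[0,0,0,0,-0.05,0,0],[0,0,0,0,-0.044,0,0],[0,0,0,0,0,0.04,0],[0,0,0,0,0,0.04,0],[0,0,0,0,0,0.025,0],[0,0,0,0,0,0.011,0],[0,0,0,0,0,0,0],[0,0,0,0,0,0,0]]'; python3 w.py
python3 - <<'E'
from rig import optics,observe;from h import *
S=optics.get_image('scene');pos=observe()['position'];print(pos)
b=P(S,pos+[0,0,.026])[0];t=P(S,[.511,.1017,.052])[0];print('tip pred',b,'next tip',t)
i=S['pixels'].astype(int);c=int(round(t[0]))
print(c);print(*[(r,(i[r,c-8:c+9].sum(1)//3).tolist()) for r in range(int(b[1])-4,int(t[1])+6)],sep='\n')
E
```

```text
time_s: 17.12
position: [0.5113, 0.1011, 0.0597]
tool_rot: [[0.921, -0.39, 0.002], [-0.39, -0.921, -0.0], [0.002, -0.001, -1.0]]
ft_force: [-0.2, -0.2, 1.1]
grip_width: 0.0001
gripper_force: 0.0
t 17.125 box -0.0302 -0.0249 0.0597 z [ 0.002 -0.    -1.   ] yaw -0.401 F [-0.19 -0.19  1.09] q [ -2.  28.  91.   0.  61. 111.]
[0.51129898 0.10097158 0.05973619]
tip pred [257.74296424 205.37858678] next tip [257.98529138 217.83722256]
258
(201, [146, 96, 66, 58, 60, 57, 67, 98, 110, 100, 88, 102, 101, 107, 127, 138, 163])
(202, [174, 134, 77, 62, 60, 59, 71, 98, 112, 100, 85, 104, 121, 135, 142, 162, 180])
(203, [181, 154, 111, 76, 61, 65, 70, 96, 112, 100, 80, 104, 145, 171, 177, 183, 183])
(204, [178, 176, 155, 117, 84, 68, 74, 98, 111, 100, 80, 105, 150, 173, 183, 184, 183])
(205, [168, 178, 177, 163, 128, 103, 95, 103, 114, 106, 98, 119, 153, 175, 182, 182, 184])
(206, [140, 156, 168, 176, 169, 153, 134, 126, 131, 137, 141, 164, 181, 182, 182, 184, 182])
(207, [112, 116, 140, 162, 170, 175, 172, 163, 167, 178, 179, 180, 183, 183, 182, 183, 181])
(208, [108, 109, 111, 119, 138, 168, 181,
[... 649 characters left out ...]
4, 133, 132, 132, 131, 126, 122, 122, 140, 160, 174])
(216, [112, 109, 110, 118, 127, 129, 129, 129, 130, 133, 130, 133, 129, 124, 116, 120, 138])
(217, [109, 112, 113, 112, 115, 122, 125, 131, 132, 132, 132, 131, 132, 131, 129, 121, 114])
(218, [108, 111, 108, 110, 113, 116, 123, 125, 131, 131, 134, 134, 132, 131, 131, 128, 126])
(219, [107, 109, 110, 109, 111, 111, 112, 111, 124, 132, 132, 132, 130, 131, 129, 131, 128])
(220, [107, 111, 108, 111, 107, 110, 112, 114, 123, 132, 132, 130, 131, 130, 128, 125, 115])
(221, [108, 106, 111, 111, 112, 110, 111, 114, 124, 130, 131, 131, 127, 119, 114, 105, 95])
(222, [106, 109, 109, 110, 112, 110, 112, 114, 128, 130, 128, 118, 111, 101, 97, 93, 94])
```

Fingertips end about 30 mm above the tip, aligned with it in the scene image. Holding 2.5 s, then going up and over to the cap.

```bash
H='[0,0,0,0,0,0,0]'; python3 -m jog '[[0,0,0,0,0,0,0],[0,0,0,0,0,0,0],[0,0,0,0,0,0,0],[0,0,0,0,0,0,0],[0,0,0,0,0,0,0],[0,0,0,0,0,0,0],[0,0,0,0,0,0,0],[0,0,0,0,0,0,0],[0,0,0,0,0,0,0],[0,0,0,0,0,0,0]]' >/dev/null; python3 -m jog '[[0,0,0,0,0,0,0],[0,0,0,0,0,0,0],[0,0,0,0,0,0,0],[0,0,0,0,0,0,0],[0,0,0,0,0,0,0],[0,0,0,0,0,0,0],[0,0,0,0,0,0,0],[0,0,0,0,0,0,0],[0,0,0,0,0,0,0],[0,0,0,0,0,0,0]]'
python3 -m jog '[[0,0,0,0,0,-0.04,0],[0,0,0,0,0,-0.04,0],[0,0,0,0,0.04,0,0],[0,0,0,0,0.04,0,0],[0,0,0,0.04,0.042,0,0],[0,0,0,0.05,0,0,0],[0,0,0,0.0515,0,0,0],[0,0,0,0,0,0,0],[0,0,0,0,0,0,0]]' >/dev/null; python3 -m jog '[[0,0,0,0,0,0.02,0],[0,0,0,0,0,0.02,0],[0,0,0,0,0,0.009,0],[0,0,0,0,0,0,0],[0,0,0,0,0,0,0],[0,0,0,0,0,0,0],[0,0,0,0,0,0,0],[0,0,0,0,0,0,0]]'
python3 - <<'E'
from rig import optics,observe;from h import *
S=optics.get_image('scene');s=observe();pos=s['position'];print(pos,s['ft_force'],s['time_s'])
print('finger',P(S,pos+[0,0,.026])[0])
m=cv2.inRange(cv2.cvtColor(S['pixels'],cv2.COLOR_RGB2HSV),(105,150,80),(125,255,255));n,l,st,ce=cv2.connectedComponentsWithStats(m)
print([(ce[i].round(1),st[i].tolist()) for i in range(1,n) if st[i,4]>30 and 240<ce[i][0]<330])
i=S['pixels'].astype(int)
print(*[(r,(i[r,248:270].sum(1)//3).tolist()) for r in range(150,180,2)],sep='\n')
E
python3 lf.py
```

```text
time_s: 19.68
position: [0.5107, 0.1008, 0.0587]
tool_rot: [[0.921, -0.391, 0.0], [-0.391, -0.921, -0.0], [0.0, -0.0, -1.0]]
ft_force: [-0.3, -0.2, -0.7]
grip_width: -0.0001
gripper_force: 0.0
time_s: 21.8
position: [0.5934, -0.0668, 0.0899]
tool_rot: [[0.921, -0.391, 0.0], [-0.391, -0.921, -0.0], [0.0, -0.0, -1.0]]
ft_force: [-0.5, -0.0, -0.8]
grip_width: -0.0002
gripper_force: 0.0
[ 0.59334186 -0.06676925  0.08978698] [-0.12824105 -0.25256268  0.05146737] 21.85
finger [259.45671362 161.8753041 ]
[(array([314.8, 165.4]), [309, 163, 12, 6, 61])]
(150, [62, 62, 62, 63, 63, 57, 58, 57, 54, 58, 61, 76, 85, 79, 95, 94, 126, 168, 186, 184, 185, 186])
(152, [99, 97, 96, 94, 94, 79, 61, 57, 61, 58, 74, 100, 109, 94, 96, 97, 126, 170, 183, 184, 185, 185])
(154, [128, 131, 123, 121, 121, 111, 72, 57, 58, 60, 72, 99, 110, 94, 95, 98, 126, 168, 184, 186, 185, 185])
(156, [121, 93, 85, 88, 109, 99, 71, 55, 59, 57, 75, 98, 110, 94, 95, 95, 114, 160, 183, 187, 185, 185])
(158, [129, 108, 104, 109, 125, 116, 85, 61, 56, 60, 73, 100, 111, 91, 96, 98, 128, 169, 187, 186, 187, 186])
(160, [136, 136, 1
[... 538 characters left out ...]
57, 60, 59, 62, 58, 58, 60, 67, 64, 64, 65, 68, 68, 85, 135, 163, 166, 168, 167, 166])
(172, [62, 63, 60, 64, 67, 77, 78, 75, 76, 77, 78, 78, 78, 81, 81, 86, 116, 153, 164, 166, 159, 156])
(174, [100, 98, 98, 89, 80, 80, 77, 77, 81, 80, 86, 89, 92, 93, 89, 105, 119, 121, 141, 151, 147, 143])
(176, [168, 171, 171, 136, 90, 81, 83, 90, 102, 118, 120, 132, 121, 100, 89, 88, 84, 104, 131, 131, 124, 149])
(178, [166, 157, 142, 112, 84, 83, 85, 85, 88, 93, 94, 95, 88, 86, 83, 83, 82, 105, 149, 169, 171, 174])
286 27 63 24 44.77 9.8
328 26 64 24 45.52 9.78
[(np.float64(1.8), 118), (np.float64(1.75), 111), (np.float64(1.7), 102), (np.float64(1.5), 99), (np.float64(1.55), 97), (np.float64(1.45), 96)]
```

```bash
python3 -c "
from rig import job;print(job.close_job())"
```

```text
the job is handed in; nothing more can be done
None
```

I opened the lid to about 1.75–1.8 rad, held over the next tip for more than 2 s, and handed the job in at about 22 s while pointing just above the smallest bottle's cap; the hand-in returned no verdict, and the first push pressed on the lid's outer wall before I corrected the height.

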